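Hold a pressure cap at half turn on the test stand

ROBOT

A 7-joint arm with a two-finger parallel gripper is mounted at the origin on the work surface. World frame = base frame: x ahead of the robot, y to its left, z up, the work surface at z = 0. Lengths are in mm, angles in rad, forces in N, time in s.
With the tool pointing down it reaches from about 400 to 850 mm from the base axis. Payload 4.4 kg.
Tool frame: the origin (TCP) lies between the finger pads; the fingertips stand 11 mm ahead of it and the grasp point (between the pads) lies 8 mm behind it; z points along the fingers, y is the line along which they close (so a half turn about z gives the same grasp; the last joint's range is limited). The gripper opens to 94 mm and grips with 3 to 60 N. Pads are 16 mm wide; open, the fingers measure 119 mm over their backs; the gripper's body (75 mm by 177 mm) begins 78 mm behind the grasp point.
Start: joints at [-1.315, 0.628, 0.038, 1.517, -0.027, 0.996, -0.02], TCP at [205.554, 616.657, 216.478] pointing down, gripper open.
Joint ranges: [-3.06, 3.06], [-0.37, 2.12], [-1.25, 1.32], [0.18, 2.47], [-1.1, 4.24], [0.23, 1.98], [-2.94, 2.94]. Speed limits (rad/s): [2.57, 2.57, 3.14, 3.14, 3.14, 3.14, 3.14].

INTERFACE

Orientations are given as a 3x3 rotation matrix whose columns are the frame's x, y, z axes.
In Python, from cell import * gives the robot as it stands.
- The arm moves only by the shell command python3 -m crank 'ROWS'. ROWS is a JSON object of lists of equal length, an entry for each row: "dr": the turn, a rotation vector about the tool's x, y, z in degrees, a list of three; "dp": the shift along the tool's x, y, z in mm, a list of three; "gripper": the closure, from -1 (fully open) to 1 (shut). A call has 1 to 8 rows; each row shifts and turns the commanded pose from where the row before left it, along the tool's axes as they then stand; what a row does not reach is not made up. A row lasts 1/10 s, in which the tool goes at most 50 mm and 8.59 degrees, less where a joint would pass 70% of its speed; a pose out of reach is approached as far as the arm can. A call is refused whole if a number of a shift passes 50 or a number of a turn 8.59, either way. A call with a gripper value outside its range is refused whole. The fingers move at their own pace and stop on an object; the grip force is fixed at half the most. Time passes only in rows, so rows that do not move let the fingers close. It gives the time, the measured TCP pose, the force, the opening and the grip force at its end, in the units of the state.
- state(): the state, without advancing time (a new reading comes with each control period).
- grab_frame(name): name is "scene" or "side" or "wrist"; returns a dict with "color" (400x640x3 uint8, red, green, blue), "z_map" (400x640 float32, mm along the optical axis (not along the pixel's ray), 0 where there is no reading), "vertical_fov" (degrees; the focal length in pixels is half the picture's height over the tangent of half this angle, whatever the lens; pixels are square), "cx", "cy" (the principal point, pixels), "dist_coeffs" ([k1, k2, p1, p2, k3] as OpenCV has them; the pictures are not rectified), "position" and "attitude" of the camera in the world. Camera axes: x right, y up, looking along -z (the intrinsics and any distortion apply to the point x, -y, -z); pixel columns grow to the right and rows downward; lengths in mm; the calibration is good to about 2 mm. A picture is of the moment at which its call begins.
- sign_off(): hands the job in; it is judged then, once.
The state is a dict: "t": time; "qpos": joint angles; "dq": joint speeds; "effort": joint torques, N m; "tool_pos": TCP position; "tool_rot": TCP orientation; "contact_force": force on the tool from outside, world axes, zero at the start; "ft_torque": the same for the moment, N m; "gripper_width": finger opening in mm; "gripper_force": force on a finger pad.
Only numpy, scipy, OpenCV 4.12 (cv2) and the standard library are available. Lean on these libraries where they do the work, as an engineer would, in place of code of your own. Each camera call takes 0.05 s, during which the arm holds its last target. There are 200 camera calls.

TASK

Fit the black bayonet cap with the yellow grip into the neck of the blue cap tester and press it fully home through its two slots. Then twist it clockwise about half of its turn, until the tester's needle stands in the green part of the dial, never as far as the lock click, and hold it there against the return spring: finish while still gripping the cap. Leave the phone, mouse, oil filter and pen cup where they are.

Things in the scene. Friction and masses are not known exactly. Their poses are not given: they have to be found in the camera images.
- lid_grip (a point): Centre of the yellow grip bar on top of the black bayonet cap, on its axis, 37 mm above the cap's underside; z up. Bar: 52 mm long (along x), 14 wide (y), 26 high, to be gripped across its width. It stands on a disc 62 mm across, 10 thick: disc top 13 mm below this point, disc underside 23 mm below. A half turn about z gives the same cap. Starts upright on the counter; 60 to 130 g.
- lid_foot (a point): Centre of the cap's underside, same axes as lid_grip: foot of the grey plug below the disc, 34 mm across, 14 mm long, chamfered. At the foot two opposite lugs point along +x and -x, in line with the bar: 47 mm over their ends, 6 mm wide, 7 mm high.
- neck_rim (a point): Centre of the mouth of the tester's fixed aluminium neck, level with the rim, 56 mm above the counter; z up. Neck 66 mm across, bore 55 mm, with 5 mm thick inward tabs at the rim that leave a 41 mm opening and two opposite slots along +x and -x. Cap home: disc on the rim, bar centre 23 mm above this point. Blue base 150 by 150 by 14 mm, dial on its +x side.
- neck_slot (a point): The slot on the rim's +x side, white mark beside it, 23 mm from the neck's axis; its twin is opposite. 14 mm wide at the opening, wider outward. The cap goes straight down with its bar along the neck's x, either way round, with 3 mm or more play all round; once home, with 2 mm vertical play, the lugs are under the tabs and turn clockwise seen from above (anticlockwise is blocked).
- needle (a joint): Needle angle (rad): 0 at rest, growing clockwise seen from above. The lugs push it once the cap has turned about 0.18 (0 to 0.35 with play), then it follows the cap. A spring of 0.03 N m at 0 to 0.1 N m at 0.7 turns the cap back if let go. Dial: white 0 to 0.53, green 0.53 to 0.87, then red; the lock click begins near 1.1, locked near 1.6.
- dial_green (a point): Middle of the green part of the dial, on the base's top, 60 mm from the neck's axis along its +x; the needle's orange tip stands over it when the needle reads 0.70.
- click (a joint): Travel (m) of the spring pin that makes the lock click, 0 at rest; a lug that turns too far pushes it outward by up to 0.004.
- phone_center (a point): Centre of a black phone, 150 by 72 by 10 mm, lying flat. Leave alone.
- mouse_center (a point): Centre of a black computer mouse, 100 by 58 by 24 mm. Leave alone.
- filter_center (a point): Centre of a white and orange oil filter can, 76 mm across, 85 mm high, upright. Leave alone.
- pencup_center (a point): Centre of a dark pen cup, 76 mm across, 95 mm high, pens to 140 mm. Leave alone.
Mind the look-alikes: they are no part of the job. Of the things that look like the part that bears neck_rim, the smaller one is meant.

How it is judged:
By the outcome, as a careful person would: the job done as asked, in the order asked, and still so for the second after the job is handed in, while the arm keeps its last pose, push and grip.
It also fails if it takes over 48 s, if anything falls off the work surface, if the arm or the gripper's body presses on something with over 40 N, if the wrist force passes 120 N, or if a joint passes its speed limit or range.

## Working session

There is one attempt and no reset: what is moved stays moved. The work goes in short steps, Python scripts to look and compute and a shell command to move; the robot and the scene stay as the last step left them, time stands still between calls to the robot, and variables do not carry over. Pictures are saved under pics/ and viewed, at most 10 in all, crops included, and the job is handed in when it is done.

```bash
ls; mkdir -p pics
cat > h.py <<'E'
from cell import *
import numpy as np, cv2
def K(f):
    fl=f["color"].shape[0]/2/np.tan(np.radians(f["vertical_fov"])/2)
    return np.array([[fl,0,f["cx"]],[0,fl,f["cy"]],[0,0,1]])
def rays(f,px):
    u=cv2.undistortPoints(np.array(px,float).reshape(-1,1,2),K(f),np.array(f["dist_coeffs"],float)).reshape(-1,2)
    return np.c_[u[:,0],-u[:,1],-np.ones(len(u))]@np.array(f["attitude"]).T
def plane(f,px,z):
    d=rays(f,px);p=np.array(f["position"])
    return p+d*((z-p[2])/d[:,2])[:,None]
def depth(f,px):
    px=np.array(px,int).reshape(-1,2)
    return np.array(f["position"])+rays(f,px)*f["z_map"][px[:,1],px[:,0]][:,None]
def grab(n,save=None):
    f=grab_frame(n)
    if save: cv2.imwrite("pics/"+save,f["color"][:,:,::-1])
    return f
E
python3 - <<'E'
from h import *
import pickle
fs={n:grab(n) for n in("scene","side","wrist")}
pickle.dump(fs,open("f0.pkl","wb"))
im=[f["color"] for f in fs.values()]
cv2.imwrite("pics/a.png",fs["scene"]["color"][:,:,::-1]);cv2.imwrite("pics/b.png",fs["side"]["color"][:,:,::-1])
for n,f in fs.items(): print(n,f["position"],f["attitude"],f["vertical_fov"],f["dist_coeffs"])
print(state())
E
```

```text
pics
scene [1155.71954306  -40.63721566 1032.41300264] [[ 0.07114371 -0.839394    0.53884718]
 [ 0.99743117  0.06438679 -0.0313912 ]
 [-0.00834505  0.53969626  0.84181845]] 44.69249157629624 [-0.12760472  0.          0.          0.          0.        ]
side [512.08170135 688.47306345 636.38324293] [[-0.99940071  0.00321649 -0.03446571]
 [-0.02857799 -0.63850518  0.76908675]
 [-0.01953277  0.7696108   0.63821445]] 52.34492056510351 [-0.02482491  0.          0.          0.          0.        ]
wrist [126.28282696 643.23282666 384.55865779] [[ 0.3149943  -0.90933492 -0.27182457]
 [ 0.94909284  0.30144597  0.09139532]
 [-0.00116854 -0.28677576  0.95799702]] 71.12114940800117 [-0.03138808  0.          0.          0.          0.        ]
{'t': 0.15, 'qpos': array([-1.31481544,  0.62914355,  0.03845495,  1.51807193, -0.02699469,
        0.99629555, -0.02001474]), 'dq': array([ 0.00044568, -0.00222787,  0.00078457, -0.00382655,  0.00190858,
        0.0009934 , -0.00083116]), 'effort': array([ 1.23533417e-03, -5.50097001e+01,  1.14459593e+00, -1.86817056e+01,
       -5.22325281e-02,  2.09604454e-02,  1.09778437e-04]), 'tool_pos': array([205.39437354, 616.21200902, 215.78029508]), 'tool_rot': array([[-9.48668758e-01,  3.16271089e-01, -4.29969343e-04],
       [ 3.16271381e-01,  9.48667822e-01, -1.33272936e-03],
       [-1.36056872e-05, -1.40030571e-03, -9.99999019e-01]]), 'contact_force': array([-0.06375119,  0.17745011, -0.81493628]), 'ft_torque': array([ 0.05724954, -0.02074269,  0.03117784]), 'gripper_force': 0.0, 'gripper_width': 93.53080364054703}
```

View pics/a.png

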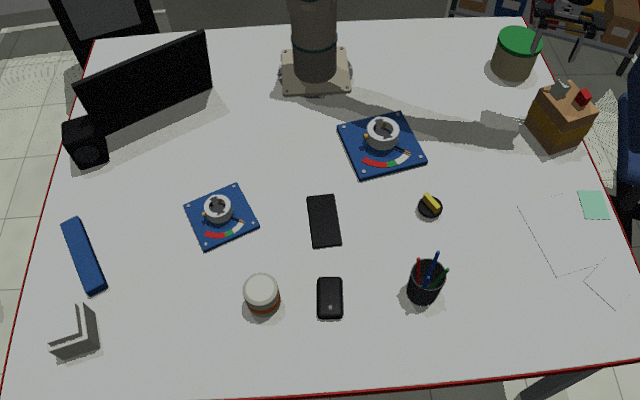

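View pics/b.png

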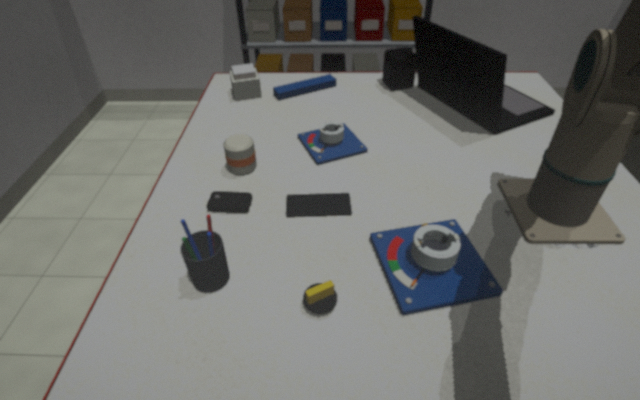

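The scene picture shows a small tester at (218,208), a larger look-alike at (381,135), and the only black/yellow cap at (430,206). The filter is at (262,294), the mouse at (330,298), the phone at (323,221) and the pen cup at (426,282). The side picture shows the small tester at (332,140), the large one at (437,250) and the cap at (320,296).

Candidates for the neck are (218,208) and (381,135), and I choose the smaller by measured base size. For the cap there is only (430,206); the green-lidded tin at (518,40) isn't it.

```bash
cat > m.py <<'E'
from h import *
import pickle
def comps(m,amin):
    n,l,s,c=cv2.connectedComponentsWithStats(m.astype(np.uint8))
    return [(l==i,c[i],s[i]) for i in range(1,n) if s[i,4]>=amin]
def rect(P):
    return cv2.minAreaRect(P[:,:2].astype(np.float32))
def pts(m):
    c=max(cv2.findContours(m.astype(np.uint8),cv2.RETR_EXTERNAL,cv2.CHAIN_APPROX_NONE)[0],key=len);return c.reshape(-1,2)
if __name__=="__main__":
  fs=pickle.load(open("f0.pkl","rb"))
  for n in("scene","side"):
    f=fs[n];hsv=cv2.cvtColor(f["color"],cv2.COLOR_RGB2HSV);H,S,V=[hsv[...,i].astype(int) for i in range(3)]
    for m,c,s in comps((H>22)&(H<34)&(S>120)&(V>60),30):
        P=depth(f,np.argwhere(m)[:,::-1]); print(n,"yellow",c.round(),s[4],"depth med",np.median(P,0).round(1),"z95",np.percentile(P[:,2],90).round(1),"rect@50",rect(plane(f,pts(m),50)))
    for m,c,s in comps((H>100)&(H<125)&(S>120)&(V>40),500):
        print(n,"blue",c.round(),s[4],"rect@14",rect(plane(f,cv2.convexHull(pts(m)).reshape(-1,2),14)))
    for lab,mm in(("green",(H>45)&(H<85)&(S>100)),("red",((H<5)|(H>175))&(S>120)),("orange",(H>8)&(H<20)&(S>140))):
        for m,c,s in comps(mm,8): 
            if s[4]<800: print(n,lab,c.round(),s[4],plane(f,[c],14).round(1))
  f=fs["scene"]
  p=(np.array([205,616,216])-f["position"])@np.array(f["attitude"]);k=K(f);print(k[0,0]*p[0]/-p[2]+k[0,2],-k[0,0]*p[1]/-p[2]+k[1,2])
  c=f["color"][170:260,165:275,::-1];d=f["color"][170:240,385:475,::-1]
  cv2.imwrite("pics/c.png",np.hstack([cv2.resize(c,(490,400)),cv2.resize(d[:,:],(300,400))]))
E
python3 m.py
```

```text
scene yellow [432. 202.] 151 depth med [533.7 255.4  48. ] z95 50.9 rect@50 ((537.45166015625, 252.16246032714844), (58.93866729736328, 26.352020263671875), 26.03451156616211)
scene blue [379. 147.] 2488 rect@14 ((314.6171569824219, 161.36334228515625), (196.3904571533203, 194.7395782470703), 13.178634643554688)
scene blue [221. 217.] 1946 rect@14 ((513.6175537109375, -263.8756103515625), (152.39955139160156, 147.32920837402344), 24.254138946533203)
scene blue [ 82. 255.] 1554 rect@14 ((595.71337890625, -603.4708862304688), (225.9717254638672, 52.044517517089844), 28.572540283203125)
scene green [162.  56.] 8 [[-104.1 -484.9   14. ]]
scene green [197.  58.] 8 [[ -80.6 -369.7   14. ]]
scene green [183.  63.] 10 [[ -61.5 -412.9   14. ]]
scene green [128.  68.] 9 [[ -63.6 -590.8   14. ]]
scene green [179.  79.] 8 [[   9.3 -417.6   14. ]]
scene green [166.  84.] 8 [[  27.1 -457.2   14. ]]
scene green [ 98. 103.] 8 [[  85.4 -659.3   14. ]]
scene green [ 97. 123.] 12 [[ 168.  -645.5   14. ]]
scene green [391. 163.] 53 [[386.  180.3  14. ]]
scene green [624. 223.] 8 [[614.8 752.7  14. ]]
sc
[... 2235 characters left out ...]
 18.] 704 [[  330.2 -1342.1    14. ]]
side red [310. 138.] 29 [[ 569.  -277.7   14. ]]
side red [394. 248.] 176 [[383.7 129.   14. ]]
side red [ 47. 392.] 18 [[943.3 430.2  14. ]]
side orange [294.   8.] 79 [[  702.4 -1528.2    14. ]]
side orange [305.  12.] 63 [[  640.5 -1448.4    14. ]]
side orange [285.  14.] 9 [[  741.2 -1425.     14. ]]
side orange [393.  17.] 10 [[  210.4 -1356.1    14. ]]
side orange [286.  22.] 10 [[  726.3 -1299.2    14. ]]
side orange [389.  23.] 13 [[  239.8 -1265.9    14. ]]
side orange [258.  66.] 11 [[ 787.8 -777.2   14. ]]
side orange [277.  68.] 27 [[ 714.  -759.3   14. ]]
side orange [267.  68.] 12 [[ 752.  -760.6   14. ]]
562.3131242738395 45.92607515890751
```

View pics/c.png

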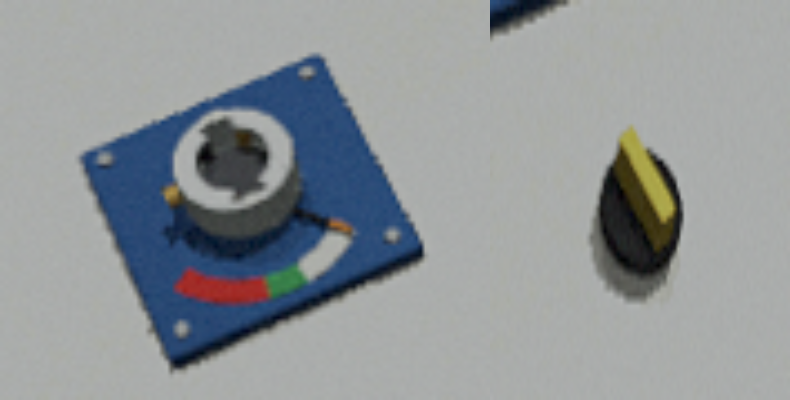

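The crop shows the small tester with its bar-free neck at (232,155), the orange needle tip at (342,228) at the white end and green at (285,280). The cap is at (645,195) with its yellow bar. The small tester's base measures about 150 mm (the other about 195 mm), and the bar top is at z≈50, so both choices fit the description.

```bash
python3 -m crank '{"dp":[[-42.5,-23.7,0],[-42.5,-23.7,0],[-42.5,-23.7,0],[-42.5,-23.7,0],[-42.5,-23.7,0],[-42.5,-23.7,0],[-42.5,-23.7,0],[-42.5,-23.7,0]],"dr":[[0,0,0],[0,0,0],[0,0,0],[0,0,0],[0,0,0],[0,0,0],[0,0,0],[0,0,0]],"gripper":[-1,-1,-1,-1,-1,-1,-1,-1]}'
python3 -m crank '{"dp":[[-42.5,-23.7,0],[-42.5,-23.7,0],[0,0,0],[0,0,0],[0,0,0],[0,0,0],[0,0,0],[0,0,0]],"dr":[[0,0,0],[0,0,0],[0,0,-8.5],[0,0,-8.5],[0,0,-8.5],[0,0,-8.5],[0,0,-8.5],[0,0,-2.3]],"gripper":[-1,-1,-1,-1,-1,-1,-1,-1]}'
cat > w.py <<'E'
from m import *
import sys
f=grab("wrist",sys.argv[1]);hsv=cv2.cvtColor(f["color"],cv2.COLOR_RGB2HSV);H,S,V=[hsv[...,i].astype(int) for i in range(3)]
s=state();print(s["tool_pos"].round(1),s["tool_rot"].round(3).tolist(),s["qpos"].round(2))
for m,c,st in comps((H>22)&(H<34)&(S>120)&(V>60),150):
    P=depth(f,np.argwhere(m)[:,::-1]);T=P[(P[:,2]>46)&(P[:,2]<55)]
    print(c.round(),st[4],np.median(P,0).round(1),"top",len(T),T.mean(0).round(1) if len(T) else 0,rect(T) if len(T)>10 else 0)
    print("outline rect@50",rect(plane(f,pts(m),50)))
E
python3 w.py d.png
```

```text
t: 0.95
tool_pos: [469.1, 327.6, 216.4]
tool_rot: [[-0.949, 0.316, -0.0], [0.316, 0.949, -0.0], [0.0, -0.0, -1.0]]
contact_force: [0.2, 1.3, 0.3]
gripper_width: 93.8
gripper_force: 0.0
t: 1.75
tool_pos: [533.6, 257.1, 216.2]
tool_rot: [[-0.894, -0.447, -0.001], [-0.447, 0.894, -0.0], [0.001, 0.0, -1.0]]
contact_force: [-0.4, -0.3, -0.3]
gripper_width: 94.0
gripper_force: 0.0
[533.6 257.1 216.1] [[-0.895, -0.447, -0.001], [-0.447, 0.895, -0.0], [0.001, 0.0, -1.0]] [-0.39  0.55 -0.17  1.68  0.11  0.92  1.43]
```

View pics/d.png

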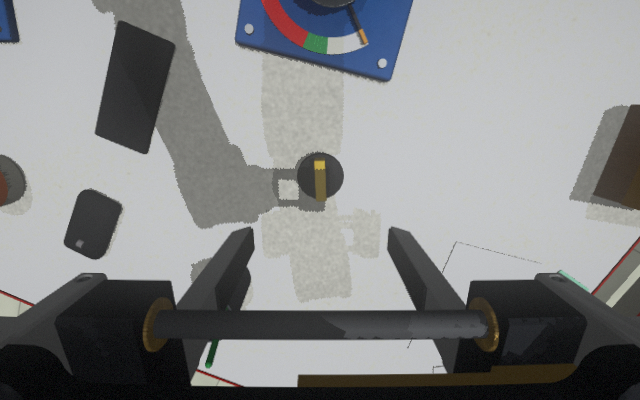

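The wrist picture shows the cap at (320,177), its bar vertical in the image and aligned with the tool, centred between the fingers but in shadow. I'll measure it with a looser brightness limit.

```bash
sed -i 's/(S>120)&(V>60),150/(S>90)\&(V>40)\&(np.arange(400)[:,None]<240)\&(abs(np.arange(640)-320)<60),80/' w.py
cat >> w.py <<'E'
h=np.array([[0,0]])
D=depth(f,np.argwhere(np.ones((400,640)))[:,::-1]);C=D[(abs(D[:,0]-533)<60)&(abs(D[:,1]-257)<60)]
d=C[(C[:,2]>18)&(C[:,2]<60)];print("cap circ",cv2.minEnclosingCircle(d[:,:2].astype(np.float32)),len(d))
b=C[(C[:,2]>40)&(C[:,2]<60)];print("bar",rect(b),b[:,2].mean(),len(b))
E
python3 w.py e.png
```

```text
[533.7 257.1 216.2] [[-0.896, -0.444, -0.001], [-0.444, 0.896, -0.0], [0.001, 0.0, -1.0]] [-0.39  0.55 -0.17  1.68  0.11  0.92  1.43]
[320. 179.] 358 [527.8 253.4  50.7] top 357 [528.1 253.9  50.6] ((529.7119750976562, 254.5279541015625), (50.21820831298828, 13.355880737304688), 27.501882553100586)
outline rect@50 ((529.8154907226562, 254.3721160888672), (50.417747497558594, 13.339941024780273), 26.88551902770996)
cap circ ((530.3020629882812, 255.3168182373047), 30.827655792236328) 1706
bar ((530.3097534179688, 255.21754455566406), (52.27946472167969, 13.994924545288086), 29.073406219482422) 50.37983179092686 481
```

```bash
python3 -m crank '{"dp":[[4.1,-0.5,40],[0,0,45],[0,0,45],[0,0,30],[0,0,18],[0,0,0],[0,0,0]],"dr":[[0,0,-0.5],[0,0,0],[0,0,0],[0,0,0],[0,0,0],[0,0,0],[0,0,0]],"gripper":[-1,-1,-1,-1,-1,-1,1]}'
python3 -m crank '{"dp":[[0,0,0],[0,0,0],[0,0,0],[0,0,0],[0,0,0],[0,0,0]],"dr":[[0,0,0],[0,0,0],[0,0,0],[0,0,0],[0,0,0],[0,0,0]],"gripper":[1,1,1,1,1,1]}'
```

```text
t: 2.55
tool_pos: [530.5, 255.3, 38.6]
tool_rot: [[-0.892, -0.451, 0.0], [-0.451, 0.892, -0.0], [0.0, -0.0, -1.0]]
contact_force: [1.0, -0.4, -0.5]
gripper_width: 88.7
gripper_force: 0.0
t: 3.15
tool_pos: [530.4, 255.2, 38.6]
tool_rot: [[-0.892, -0.452, 0.0], [-0.452, 0.892, 0.0], [-0.0, 0.0, -1.0]]
contact_force: [-0.0, -0.2, -0.4]
gripper_width: 41.7
gripper_force: 0.0
```

```bash
python3 -m crank '{"dp":[[0,0,0],[0,0,0],[0,0,0],[0,0,0],[0,0,0],[0,0,0]],"dr":[[0,0,0],[0,0,0],[0,0,0],[0,0,0],[0,0,0],[0,0,0]],"gripper":[1,1,1,1,1,1]}'
python3 -m crank '{"dp":[[0,0,-10],[0,0,-30],[0,0,-40],[0,0,-45],[0,0,-45],[0,0,-10]],"dr":[[0,0,0],[0,0,0],[0,0,0],[0,0,0],[0,0,0],[0,0,0]],"gripper":[1,1,1,1,1,1]}'
```

```text
t: 3.75
tool_pos: [530.3, 255.1, 38.4]
tool_rot: [[-0.892, -0.452, -0.0], [-0.452, 0.892, -0.0], [0.0, 0.0, -1.0]]
contact_force: [-1.3, 0.1, -0.7]
gripper_width: 13.9
gripper_force: 30.0
t: 4.35
tool_pos: [532.9, 256.7, 224.5]
tool_rot: [[-0.892, -0.452, 0.009], [-0.452, 0.892, 0.005], [-0.01, 0.0, -1.0]]
contact_force: [0.2, -0.0, -1.1]
gripper_width: 13.6
gripper_force: 30.0
```

```bash
python3 -m crank '{"dp":[[8,-22,0],[16.5,-45.7,0],[16.5,-45.7,0],[16.5,-45.7,0],[16.5,-45.7,0],[16.5,-45.7,0],[16.5,-45.7,0],[16.5,-45.7,0]],"dr":[[0,0,0],[0,0,0],[0,0,0],[0,0,0],[0,0,0],[0,0,0],[0,0,0],[0,0,0]],"gripper":[1,1,1,1,1,1,1,1]}'
python3 -m crank '{"dp":[[16.5,-45.7,0],[16.5,-45.7,0],[8.5,-23.7,0],[0,0,0],[0,0,0],[0,0,0]],"dr":[[0,0,0],[0,0,0],[0,0,0],[0,0,0],[0,0,0],[0,0,0]],"gripper":[1,1,1,1,1,1]}'
cat > t.py <<'E'
from m import *
import sys
f=grab("wrist",sys.argv[1])
s=state();print(s["tool_pos"].round(1),s["tool_rot"].round(3).tolist(),s["qpos"].round(2))
hsv=cv2.cvtColor(f["color"],cv2.COLOR_RGB2HSV);H,S,V=[hsv[...,i].astype(int) for i in range(3)]
for m,c,st in comps((H>100)&(H<125)&(S>120)&(V>40),1500): print("blue",c.round(),rect(plane(f,cv2.convexHull(pts(m)).reshape(-1,2),14)))
for m,c,st in comps((H>45)&(H<85)&(S>100),60): print("green",c.round(),plane(f,[c],14).round(1),depth(f,[c]).round(1))
D=depth(f,np.argwhere(np.ones((400,640)))[:,::-1]);k=(np.hypot(D[:,0]-510,D[:,1]+266)<55)&(D[:,2]>50)&(D[:,2]<62)&(f["z_map"].ravel()>0)
print("rim",cv2.minEnclosingCircle(D[k][:,:2].astype(np.float32)),k.sum(),D[k][:,2].mean())
E
python3 t.py g.png
```

```text
t: 5.15
tool_pos: [574.0, -107.5, 218.2]
tool_rot: [[-0.892, -0.452, -0.001], [-0.452, 0.892, 0.0], [0.001, 0.001, -1.0]]
contact_force: [1.3, -0.0, -1.4]
gripper_width: 13.8
gripper_force: 30.0
t: 5.75
tool_pos: [589.6, -224.7, 218.2]
tool_rot: [[-0.891, -0.454, -0.001], [-0.454, 0.891, 0.002], [-0.0, 0.002, -1.0]]
contact_force: [-0.1, 0.1, -2.3]
gripper_width: 13.9
gripper_force: 30.0
[ 589.7 -224.7  218.4] [[-0.891, -0.454, -0.0], [-0.454, 0.891, 0.001], [-0.0, 0.001, -1.0]] [ 0.41  0.6  -0.15  1.57  0.1   0.98  2.27]
blue [42. 68.] ((628.8359985351562, -600.3140869140625), (170.1092071533203, 50.72526931762695), 27.778160095214844)
blue [618. 131.] ((357.3159484863281, 95.00511169433594), (210.3330535888672, 89.7504653930664), 44.7260856628418)
blue [344. 100.] ((506.44140625, -256.0876159667969), (146.76612854003906, 127.33735656738281), 23.878305435180664)
green [317. 156.] [[ 565.5 -240.8   14. ]] [[ 565.3 -241.5   15.8]]
green [635. 183.] [[389.4 182.   14. ]] [[391.3 172.6  20.6]]
rim ((511.5717468261719, -268.4856262207031), 36.8289794921875) 1581 56.35788485602732
```

View pics/g.png

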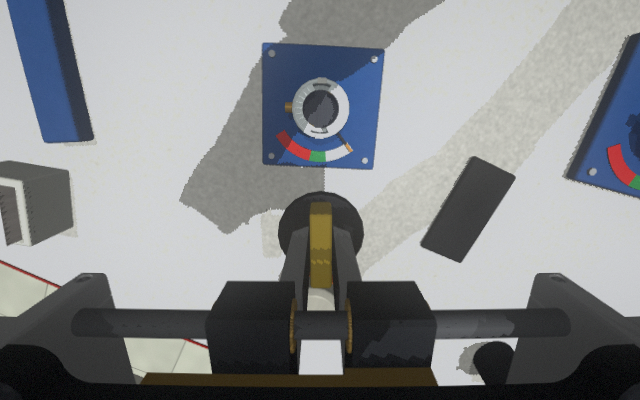

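The picture shows the tester neck at (320,107), both slots at (322,87) and (320,130) along image vertical, green at (317,156) and the needle tip at (349,149). The cap is held upright at (320,230). I'll refine the rim circle and the slot direction.

```bash
cat > r.py <<'E'
from m import *
def circ(P):
    A=np.c_[2*P[:,:2],np.ones(len(P))];x=np.linalg.lstsq(A,(P[:,:2]**2).sum(1),rcond=None)[0];return x[:2],np.sqrt(x[2]+x[:2]@x[:2])
fr=[grab("wrist") for _ in range(3)]
f=fr[0]
zm=np.median([g["z_map"] for g in fr],0);f["z_map"]=zm
px=np.argwhere(np.ones((400,640)))[:,::-1];D=depth(f,px)
k=(np.hypot(D[:,0]-511,D[:,1]+267)<42)&(D[:,2]>52)&(D[:,2]<61)
m=cv2.morphologyEx(k.reshape(400,640).astype(np.uint8),cv2.MORPH_OPEN,np.ones((3,3),np.uint8))
P=plane(f,cv2.convexHull(pts(m)).reshape(-1,2),56)
P=plane(f,pts(m),56)
for _ in range(4):
    c,r=circ(P);P=P[abs(np.hypot(*(P[:,:2]-c).T)-r)<2]
print("outer",c.round(1),r.round(1),len(P))
# opening: low points inside
Q=plane(f,px,56)[:,:2]-c;rr=np.hypot(*Q.T);low=(~k)&(rr<30)&(D[:,2]<51)
L=Q[low];print("opening mean",L.mean(0).round(1))
o=L[np.hypot(*L.T)>22.5];a=np.degrees(np.arctan2(o[:,1],o[:,0]));print(len(o),np.histogram(a,36,(-180,180))[0])
z=np.exp(2j*np.radians(a));print("slot axis",np.degrees(np.angle(z.mean()))/2)
i=L[np.hypot(*L.T)<22]
g=f["color"];gray=g.mean(2);h=cv2.cvtColor(g,cv2.COLOR_RGB2HSV)
B=(gray.ravel()>150)&(h[...,1].ravel()<40)&(rr<36);b=cv2.morphologyEx(B.reshape(400,640).astype(np.uint8),cv2.MORPH_OPEN,np.ones((2,2)))
P=plane(f,pts(b),56)
for _ in range(6):
    c2,r2=circ(P);P=P[abs(np.hypot(*(P[:,:2]-c2).T)-r2)<2]
print("colour circle",c2.round(1),r2.round(1),len(P))
cv2.imwrite("pics/n.png",cv2.resize(g[40:170,255:390,::-1],None,fx=4,fy=4,interpolation=cv2.INTER_CUBIC))
E
python3 r.py
```

```text
outer [ 510.  -264.6] 32.4 167
opening mean [-0.3 -0.2]
138 [12 15 20 19  7  0  0  0  0  0  0  0  0  0  0  0  0  0 10 16 14 16  9  0
  0  0  0  0  0  0  0  0  0  0  0  0]
slot axis 24.31359616451023
colour circle [ 510.6 -259. ] 26.6 37
```

View pics/n.png

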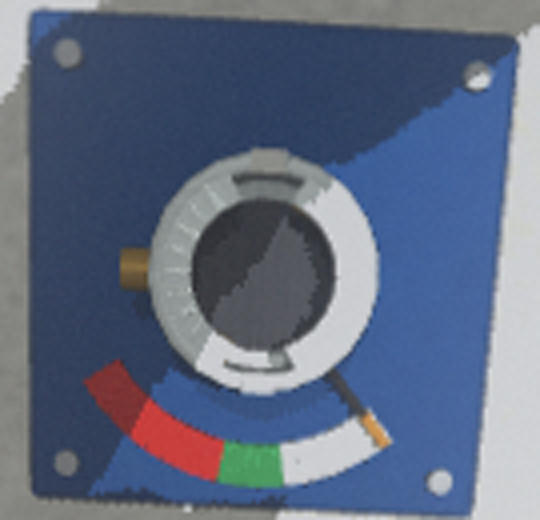

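The crop shows the neck with its slot openings at (268,182) and (258,363), the pin on the left at (133,268) and the needle at rest at (375,430). The fits agree: neck (510.0,-264.6), r 32.4 (33 expected), slot axis 24.3°. Green lies 60.2 mm away at 23°.

```bash
python3 -m crank '{"dp":[[30,0.2,0],[40,0.4,0],[19.1,0,0],[0,0,40],[0,0,40],[0,0,28],[0,0,0],[0,0,0]],"dr":[[0,0,0],[0,0,0],[0,0,2.7],[0,0,0],[0,0,0],[0,0,0],[0,0,0],[0,0,0]],"gripper":[1,1,1,1,1,1,1,1]}'
cat > v.py <<'E'
from m import *
import sys
f=grab("side");g=grab("scene")
s=state();r=s["tool_rot"];print(s["tool_pos"].round(1),np.degrees(np.arctan2(r[1,0],r[0,0])).round(2),s["contact_force"].round(1),s["ft_torque"].round(2),s["gripper_width"],s["qpos"].round(2))
cv2.imwrite("pics/"+sys.argv[1],np.hstack([cv2.resize(x[:,:,::-1],(400,400),interpolation=cv2.INTER_CUBIC) for x in(f["color"][80:180,280:380],g["color"][160:260,170:270])]))
E
python3 v.py p.png
```

```text
t: 6.75
tool_pos: [510.4, -266.4, 110.9]
tool_rot: [[-0.912, -0.41, 0.0], [-0.41, 0.912, 0.0], [-0.0, 0.0, -1.0]]
contact_force: [0.1, -0.5, -0.7]
gripper_width: 14.2
gripper_force: 30.0
[ 511.4 -267.2  112.3] -155.81 [-0.9 -0.5 -0.8] [ 0.04  0.02 -0.03] 14.006754607440326 [ 0.51  0.66 -0.12  1.82  0.12  0.66  2.31]
```

View pics/p.png

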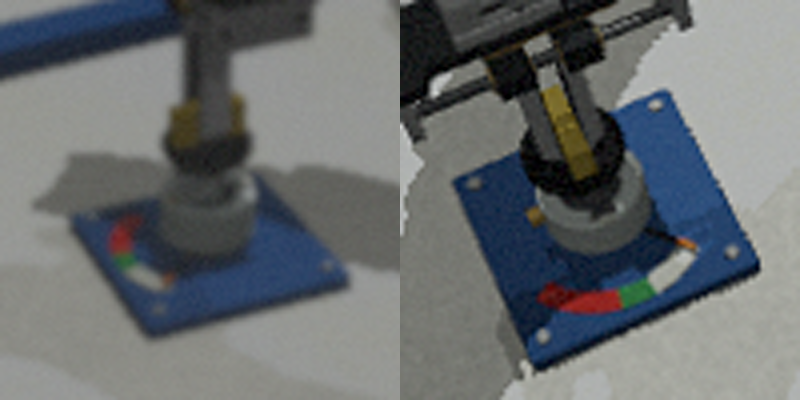

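The picture shows the cap hanging upright above the neck in both views: side cap (207,150) over neck (207,210), scene cap (573,160) over neck (593,215). I'll recheck the settled pose before descending.

```bash
python3 -m crank '{"dp":[[0,0,0],[0,0,0],[0,0,0]],"dr":[[0,0,0],[0,0,0],[0,0,0]],"gripper":[1,1,1]}'; python3 -m crank '{"dp":[[0,0,0],[0,0,0],[0,0,0]],"dr":[[0,0,0],[0,0,0],[0,0,0]],"gripper":[1,1,1]}'
```

```text
t: 7.15
tool_pos: [510.3, -267.1, 111.3]
tool_rot: [[-0.912, -0.409, 0.001], [-0.409, 0.912, -0.001], [-0.001, -0.001, -1.0]]
contact_force: [0.1, -0.8, -0.6]
gripper_width: 14.1
gripper_force: 30.0
t: 7.45
tool_pos: [509.8, -266.8, 110.5]
tool_rot: [[-0.912, -0.409, -0.0], [-0.409, 0.912, 0.0], [0.0, 0.0, -1.0]]
contact_force: [0.3, -0.8, -2.2]
gripper_width: 13.9
gripper_force: 30.0
```

```bash
python3 -m crank '{"dp":[[-0.7,2.1,0],[0,0,7],[0,0,7],[0,0,0]],"dr":[[0,0,0],[0,0,0],[0,0,0],[0,0,0]],"gripper":[1,1,1,1]}'; python3 -m crank '{"dp":[[0,0,3],[0,0,3],[0,0,3],[0,0,0]],"dr":[[0,0,0],[0,0,0],[0,0,0],[0,0,0]],"gripper":[1,1,1,1]}'
```

```text
t: 7.85
tool_pos: [508.7, -264.2, 95.1]
tool_rot: [[-0.912, -0.409, -0.002], [-0.409, 0.912, 0.001], [0.002, 0.002, -1.0]]
contact_force: [-0.0, 0.1, 0.1]
gripper_width: 13.9
gripper_force: 30.0
t: 8.25
tool_pos: [509.4, -264.5, 87.0]
tool_rot: [[-0.912, -0.409, -0.001], [-0.409, 0.912, 0.0], [0.0, 0.001, -1.0]]
contact_force: [-0.2, 0.1, -1.4]
gripper_width: 13.4
gripper_force: 30.0
```

```bash
python3 -m crank '{"dp":[[0.5,-0.2,3],[0,0,3],[0,0,0]],"dr":[[0,0,0],[0,0,0],[0,0,0]],"gripper":[1,1,1]}'; python3 -m crank '{"dp":[[0,0,1.5],[0,0,0],[0,0,0]],"dr":[[0,0,0],[0,0,0],[0,0,0]],"gripper":[1,1,1]}'
```

```text
t: 8.55
tool_pos: [508.9, -264.9, 81.0]
tool_rot: [[-0.912, -0.409, -0.001], [-0.409, 0.912, 0.0], [0.001, 0.001, -1.0]]
contact_force: [-0.2, -0.6, 0.2]
gripper_width: 13.7
gripper_force: 30.0
t: 8.85
tool_pos: [509.3, -265.1, 80.4]
tool_rot: [[-0.912, -0.409, 0.0], [-0.409, 0.912, -0.0], [-0.0, -0.0, -1.0]]
contact_force: [-0.8, 0.1, 3.8]
gripper_width: 13.8
gripper_force: 30.0
```

```bash
python3 -m crank '{"dp":[[0,0,1],[0,0,0],[0,0,0]],"dr":[[0,0,0],[0,0,0],[0,0,0]],"gripper":[1,1,1]}'; python3 v.py q.png
```

```text
t: 9.15
tool_pos: [509.3, -265.1, 80.4]
tool_rot: [[-0.912, -0.409, 0.0], [-0.409, 0.912, -0.0], [-0.0, -0.001, -1.0]]
contact_force: [-3.8, 1.5, 11.4]
gripper_width: 13.8
gripper_force: 30.0
[ 509.4 -265.    80.3] -155.84 [-3.7  0.7 12.4] [0.43 0.77 0.01] 13.941252421349654 [ 0.5   0.7  -0.11  1.85  0.13  0.6   2.3 ]
```

View pics/q.png

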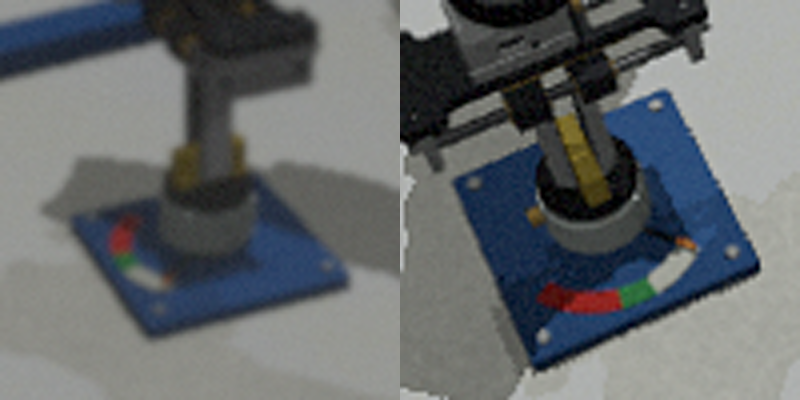

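The picture shows the disc sitting on the rim in both views (side (207,195), scene (592,200)), with the needle still at rest at (687,243). It is home: z is 80.4 as predicted and the contact force is rising. I'll ease the push and twist clockwise, which is + about tool z.

```bash
python3 -m crank '{"dp":[[0,0,-1],[0,0,0],[0,0,0],[0,0,0],[0,0,0],[0,0,0],[0,0,0]],"dr":[[0,0,0],[0,0,6],[0,0,6],[0,0,6],[0,0,6],[0,0,6],[0,0,0]],"gripper":[1,1,1,1,1,1,1]}'
cat > nd.py <<'E'
from m import *
s=state();r=s["tool_rot"];y=np.degrees(np.arctan2(r[1,0],r[0,0]));print(s["tool_pos"].round(1),"turn deg",(-155.8-y).round(2),"rad",np.radians(-155.8-y).round(3),s["contact_force"].round(1),s["ft_torque"].round(2),s["gripper_width"].round(2),s["qpos"].round(2))
c=np.array([510,-264.6])
for n in("scene","side","wrist"):
    f=grab(n);hsv=cv2.cvtColor(f["color"],cv2.COLOR_RGB2HSV);H,S,V=[hsv[...,i].astype(int) for i in range(3)]
    px=np.argwhere(np.ones((400,640)))[:,::-1]
    for lab,M,z in(("orange",(H>7)&(H<23)&(S>100)&(V>60),20),("green",(H>45)&(H<85)&(S>80),14)):
        Q=plane(f,px,z)[:,:2]-c;k=M.ravel()&(abs(np.hypot(*Q.T)-58)<14)
        k=k&(abs((np.degrees(np.arctan2(Q[:,1],Q[:,0]))-24+180)%360-180)<75)
        if k.sum()<3: continue
        q=np.median(Q[k],0);print(n,lab,k.sum(),q.round(1),"r",np.hypot(*q).round(1),"needle",(0.7-np.radians(np.degrees(np.arctan2(q[1],q[0]))-24.2)).round(3))
E
python3 nd.py
```

```text
t: 9.95
tool_pos: [509.7, -265.4, 80.4]
tool_rot: [[-0.995, 0.102, 0.001], [0.102, 0.995, -0.001], [-0.001, -0.001, -1.0]]
contact_force: [-0.9, -0.7, 5.4]
gripper_width: 13.8
gripper_force: 30.0Traceback (most recent call last):
  File "nd.py", line 2, in <module>
    s=state();r=s["tool_rot"];y=np.degrees(np.arctan2(r[1,0],r[0,0]));print(s["tool_pos"].round(1),"turn deg",(-155.8-y).round(2),"rad",np.radians(-155.8-y).round(3),s["contact_force"].round(1),s["ft_torque"].round(2),s["gripper_width"].round(2),s["qpos"].round(2))
                                                                                                                                                                                                                          ^^^^^^^^^^^^^^^^^^^^^^^^
AttributeError: 'float' object has no attribute 'round'
```

```bash
sed -i 's/s\["gripper_width"\].round(2)/s["gripper_width"]/; s/(-155.8-y)/((-155.8-y)%360)/g' nd.py; python3 nd.py
```

```text
[ 509.7 -265.4   80.4] turn deg 30.05 rad 0.525 [-0.9 -0.7  5.4] [0.1  0.16 0.03] 13.808703400897302 [ 0.41  0.7   0.03  1.85 -0.03  0.59  1.93]
scene orange 9 [43.5 41.5] r 60.1 needle 0.36
scene green 38 [55.1 23.9] r 60.0 needle 0.712
wrist orange 76 [42.6 41.1] r 59.2 needle 0.354
wrist green 48 [55.2 31.2] r 63.4 needle 0.607
```

Needle reads about 0.355 at a turn of 0.525, an offset of 0.17 as described. About 19.8° remains.

```bash
python3 -m crank '{"dp":[[0,0,0],[0,0,0],[0,0,0],[0,0,0],[0,0,0],[0,0,0]],"dr":[[0,0,5],[0,0,5],[0,0,5],[0,0,4.5],[0,0,0],[0,0,0]],"gripper":[1,1,1,1,1,1]}'; python3 nd.py
```

```text
t: 10.7
tool_pos: [509.7, -265.3, 80.4]
tool_rot: [[-0.905, 0.426, 0.001], [0.426, 0.905, -0.001], [-0.001, -0.0, -1.0]]
contact_force: [-0.7, -1.0, 6.0]
gripper_width: 13.8
gripper_force: 30.0
[ 509.7 -265.3   80.4] turn deg 49.4 rad 0.862 [-0.7 -1.   6. ] [-0.02  0.15 -0.03] 13.786193876811879 [ 0.35  0.71  0.12  1.85 -0.14  0.59  1.7 ]
scene orange 9 [53.4 27.3] r 60.0 needle 0.65
scene green 30 [55.6 21.4] r 59.6 needle 0.755
wrist orange 64 [54.1 26.9] r 60.4 needle 0.662
wrist green 216 [56.3 20.9] r 60.1 needle 0.767
```

```bash
python3 -m crank '{"dp":[[0,0,0],[0,0,0],[0,0,0],[0,0,0],[0,0,0],[0,0,0],[0,0,0],[0,0,0]],"dr":[[0,0,1.5],[0,0,0],[0,0,0],[0,0,0],[0,0,0],[0,0,0],[0,0,0],[0,0,0]],"gripper":[1,1,1,1,1,1,1,1]}'; python3 nd.py; python3 v.py z.png
```

```text
t: 11.65
tool_pos: [509.7, -265.4, 80.3]
tool_rot: [[-0.894, 0.449, 0.001], [0.449, 0.894, -0.001], [-0.001, 0.0, -1.0]]
contact_force: [-0.8, 0.5, 5.6]
gripper_width: 14.0
gripper_force: 30.0
[ 509.7 -265.4   80.3] turn deg 50.87 rad 0.888 [-0.8  0.5  5.6] [0.01 0.17 0.17] 13.963562717221638 [ 0.35  0.71  0.13  1.85 -0.15  0.59  1.68]
scene orange 8 [56.1 26.2] r 62.0 needle 0.685
scene green 31 [55.3 21.5] r 59.3 needle 0.752
wrist orange 68 [55.1 25.7] r 60.8 needle 0.687
wrist green 213 [56.1 21.2] r 59.9 needle 0.761
[ 509.7 -265.4   80.4] 153.33 [ 0.4 -0.8  5.7] [-0.02  0.14  0.15] 13.831681300261954 [ 0.35  0.71  0.13  1.85 -0.15  0.59  1.68]
```

View pics/z.png

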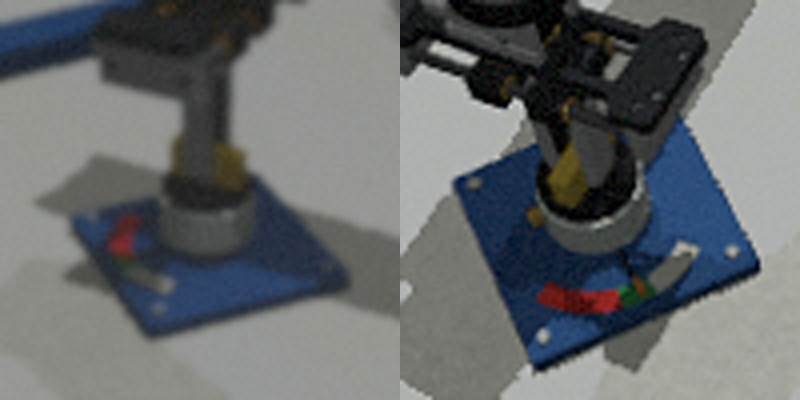

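The picture shows the needle tip at (642,288) over the green patch at (638,294), with the cap seated and still gripped.

```bash
python3 -c "
from cell import *
print(sign_off())"
```

```text
the job is handed in; nothing more can be done
None
```

The cap is fully home in the smaller blue tester and twisted about 51° clockwise; the needle measures about 0.69 (green), it was never turned as far as the lock click, and I handed in at about 12 s with the cap still gripped.

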